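# Release and take out the die of a binding punch

### The job

The die in the binding punch is due for sharpening. Pull the black knob of its spring-loaded retaining screw up until the thread catches and unscrew it (anticlockwise) all the way out, so that it stays up by itself with its pin withdrawn; then draw the die cartridge out of the bay and lay it flat, right way up, in the middle of the black rubber mat. Leave the marker, the tape roll and the stapler where they are.

Things in the scene. Friction and masses are not known exactly. Their poses are not given: they have to be found in the camera images.
- punch: Desktop binding punch, fixed to the bench, 240 mm deep (x), 172 mm wide (y); blue top plate 62 mm high, grey drive housing behind it 72 mm high. Origin under its middle, on the bench; x to its back, y to its left. Die bay: a tunnel along y, 62 mm wide, 42 mm high, floor 10 mm above the bench, centre line x = -25 mm, from y = -75 mm (open) to +75 mm (closed).
- bay_mouth (a point): Centre of the open end of the die bay, 30 mm above the bench; axes as the punch: the die leaves along -y, level.
- screw_knob: Black knurled round knob of the captive retaining screw, 36 mm across, 26 mm high, upright above the top plate at x = -25, y = +30 mm of the punch. Origin: centre of the knob, 107 mm above the bench when seated; z up along the screw. A spring draws it down: about 6 N seated, 11 N fully out. Left down, it only idles round; turning takes 0.1 to 0.15 N m.
- screw_bush (a point): Top of the steel bush, 31 mm across, 92 mm above the bench, under the knob. Right-hand thread with three starts inside: a pulled-up screw meets it 4 to 12 mm out, depending on where it stands; kept pulled (5 to 10 N beyond the spring) and turned anticlockwise from above it climbs 24 mm a turn and catches within a third of a turn. Let go before that, it snaps back down without turning.
- retaining_screw (a joint): How far the screw is out (m): 0 seated, its 12 mm pin 12.5 mm deep in the die; caught from 0.0105 on (it then stays up when let go, and turning on drives it out); 0.0125 pin just clear of the die; 0.0165 fully out at its stop (play in the thread 1.5 mm). A red band on the shank shows under the knob when it is out.
- die_centre (a point): Centre of the steel die cartridge: body 58 mm (x) by 150 mm (y) by 40 mm high, about 0.6 kg, lying along y in the bay, loose with 2 mm play on each side; this point is 20 mm above its underside and near its centre of mass. y points to its inner end, z up.
- die_tongue (a point): Centre of the red pull tongue at the outer (-y) end of the die: 26 mm wide (x), 44 mm long (y), 26 mm high, 98 mm from the die's centre, 32 mm above the bench while the die is in the bay; stands 44 mm out of the die's end face.
- mat: Black ribbed rubber mat, 150 mm (x) by 230 mm (y), 4 mm thick, fixed on the bench to the right of the punch. Origin: middle of its underside; x and y along its sides.
- marker: Black marker pen lying loose on the bench, 133 mm long; bystander. Origin: middle of its underside.
- elec_tape: Roll of black electrical tape, 59 mm across, 19 mm high; bystander. Origin: middle of its underside.
- staple_tool: Black stapler, 166 mm long, 55 mm high; bystander. Origin: middle of its underside.

How it is judged:
On the way, in this order (a step that is already met when the one before it is completed fails the run):
1. the retaining screw is out to its stop (14.7 mm or more of 16.5) and stays there with the fingers off the knob (value of joint retaining_screw above 0.0147 m and contact force between the fingers and screw_knob below 0.2 N), for 0.3 s.
2. the die is drawn out of the bay (y of die_centre in the frame of bay_mouth below -0.07 m), for 0.1 s.
At the end, for the whole second after the job is handed in: The retaining screw is fully out (14.7 mm or more of 16.5) and stays there; the die lies flat (within 0.1 rad), right way up, on the mat, its centre within 60 mm (across, x) and 80 mm (along, y) of the mat's middle (value of joint retaining_screw above 0.0147 m and x of die_centre in the frame of mat between -0.06 and 0.06 m and y of die_centre in the frame of mat between -0.08 and 0.08 m and z of die_centre in the frame of mat below 0.03 m and angle between die_centre's own z axis and vertical below 0.1 rad and distance of die_centre from where it was at the start of the episode above 0.1 m); the robot touches nothing.
It fails at once if the marker, tape roll or stapler is moved by more than 30 mm (distance of any of marker, elec_tape, staple_tool from where it was at the start of the episode above 0.03 m).
It also fails if it takes over 70 s, if anything falls off the work surface, if the arm or the gripper's body presses on something with over 40 N, if the wrist force passes 120 N, or if a joint passes its speed limit or range.

### The arm

A 6-joint arm with a two-finger parallel gripper is mounted at the origin on a cart in front of the work surface, level with it; the furniture and walls round the work are solid. World frame = base frame: x ahead of the robot, y to its left, z up, the work surface at z = 0. Lengths are in m, angles in rad, forces in N, time in s.
With the tool pointing down it reaches from about 0.325 to 0.85 m from the base axis. Payload 15.5 kg.
Tool frame: the origin (TCP) lies at the very end of the fingers, on their centre line; the grasp point (between the pads) lies 19 mm behind it; z points along the fingers, y is the line along which they close (so a half turn about z gives the same grasp; the last joint's range is limited). The gripper opens to 91 mm and grips with 3 to 60 N. Pads are 32 mm wide; open, the fingers measure 118 mm over their backs; the gripper's body (76 mm by 178 mm) begins 60 mm behind the grasp point.
Start: joints at [1.091, 0.494, 1.345, -0, 1.302, -0.096], TCP at [0.235, 0.579, 0.214] pointing down, gripper open.
Joint ranges: [-2.91, 2.91], [-0.82, 2.16], [0.22, 2.67], [-1.22, 4.37], [0.12, 2.79], [-3.08, 3.08]. Speed limits (rad/s): [1.89, 1.89, 2.57, 3.01, 3.01, 3.01].

### API

Orientations are given as a rotation vector (axis times angle).
In Python, from cell import manip gives the robot as it stands.
- The arm moves only by the tool step_arm, never from a script. Its argument "rows" is a list that holds one entry, the list of rows, each a list of 7 numbers: the gripper command: -1 is fully open, 1 is shut, values between are in proportion, then the shift along the tool's x, y, z in units of 0.06 m (1.0 is 0.06 m), then the turn, a rotation vector about the tool's x, y, z in units of 0.1 rad (1.0 is 0.1 rad). In form: [[[grip, x, y, z, rx, ry, rz], ...]]. A call has 1 to 12 rows; each row shifts and turns the commanded pose from where the row before left it, along the tool's axes as they then stand; what a row does not reach is not made up. A row lasts 1/8 s, in which the tool goes at most 62.5 mm and 10.7 degrees, less where a joint would pass 70% of its speed; a pose out of reach is approached as far as the arm can. A call with a number of a shift or a turn outside -1 to 1 is refused whole. A call with a gripper value outside its range is refused whole. The fingers move at their own pace and stop on an object; "grip_force" is the grip in N (left out, the last holds). Time passes only in rows, so rows that do not move let the fingers close. It gives the time, the measured TCP pose, the force, the opening and the grip force at its end, in the units of the state.
- manip.get_obs(): the state, without advancing time (a new reading comes with each control period).
- manip.grab_frame(name): name is "scene" or "top" or "wrist"; returns a dict with "color" (400x640x3 uint8, red, green, blue), "depth" (400x640 float32, m along the optical axis (not along the pixel's ray), 0 where there is no reading), "fx", "fy", "cx", "cy" (pixels), "eye" and "orientation" of the camera in the world. Camera axes: x right, y down, z forward; pixel columns grow to the right and rows downward; lengths in m; the calibration is good to about 2 mm. A picture is of the moment at which its call begins.
- manip.finish_job(): hands the job in; it is judged then, once.
The state is a dict: "clock": time; "joint_pos": joint angles; "dq": joint speeds; "joint_efforts": joint torques, N m; "ee_pos": TCP position; "tcp_rot": TCP orientation; "wrist_force": force on the tool from outside, world axes, zero at the start; "torque": the same for the moment, N m; "opening": finger opening in m; "grip_force": force on a finger pad.
Only numpy, scipy, OpenCV 4.12 (cv2) and the standard library are available. Lean on these libraries where they do the work, as an engineer would, in place of code of your own. Each camera call takes 0.05 s, during which the arm holds its last target. There are 200 camera calls.

## Working session

There is one attempt and no reset: what is moved stays moved. The work goes in short steps, Python scripts to look and compute and a tool call to move; the robot and the scene stay as the last step left them, time stands still between calls to the robot, and variables do not carry over. Pictures are saved under pics/ and viewed, at most 10 in all, crops included, and the job is handed in when it is done.

Besides the shell and the picture viewer there is one more tool, called after "Request:" as name(argument=value, ...) on one line, values as JSON. step_arm: Moves the arm, as the interface text tells. Its arguments: {"type":"object","properties":{"rows":{"type":"array"},"grip_force":{"type":"number"}},"required":["rows"]}

```bash
mkdir -p pics; cat > h.py <<'E'
import numpy as np, cv2
from scipy.spatial.transform import Rotation as R
from cell import manip
def grab(n,save=None):
    f=manip.grab_frame(n)
    if save: cv2.imwrite('pics/'+save+'.png',f['color'][:,:,::-1]); np.savez('/tmp/'+save,**{k:np.array(v) for k,v in f.items()})
    return f
def rot(o):
    o=np.array(o,float)
    return o if o.shape==(3,3) else (R.from_rotvec(o).as_matrix() if o.size==3 else R.from_quat(o).as_matrix())
def pts(f):
    d=f['depth']; v,u=np.mgrid[:d.shape[0],:d.shape[1]]
    c=np.stack([(u-f['cx'])*d/f['fx'],(v-f['cy'])*d/f['fy'],d],-1)
    p=c@rot(f['orientation']).T+np.array(f['eye']); p[d==0]=np.nan
    return p
E
python3 - <<'E'
from h import *
o=manip.get_obs(); print(o)
for n in('top','scene'):
    f=grab(n,n+'0'); print(n,f['eye'],f['orientation'],f['fx'],f['cx'],f['cy'])
E
```

```text
{'clock': 0.0, 'joint_pos': array([ 1.09048631e+00,  4.94196416e-01,  1.34610935e+00,  2.76531235e-05,
        1.30251390e+00, -9.54725094e-02]), 'dq': array([-9.80922431e-04, -9.00755359e-04, -1.40589590e-05,  1.29175484e-03,
        4.69956109e-04,  6.79182498e-04]), 'joint_efforts': array([-3.28283895e-03, -8.78836370e+01, -3.81844211e+01,  7.05304672e-02,
        5.33181627e-02, -1.68077049e-04]), 'ee_pos': array([0.23442945, 0.57896585, 0.21333742]), 'tcp_rot': array([-6.00717679e-01, -3.08324340e+00,  1.83595651e-03]), 'wrist_force': array([-0.6467518 ,  0.01641102,  0.69147521]), 'torque': array([-0.00278262, -0.04412739, -0.00851119]), 'grip_force': 0.0, 'opening': 0.09108740525656381}
top [0.5074464  0.05224326 1.26780639] [-2.17340042  2.19965796 -0.07213365] 380.2671921286333 313.7685865092053 196.65969124986628
scene [-0.0630206  -0.44519876  0.97180946] [-2.20795453  1.04114113 -0.42371222] 467.96973490411153 319.2733480441162 192.48478399315007
```

View pics/top0.png

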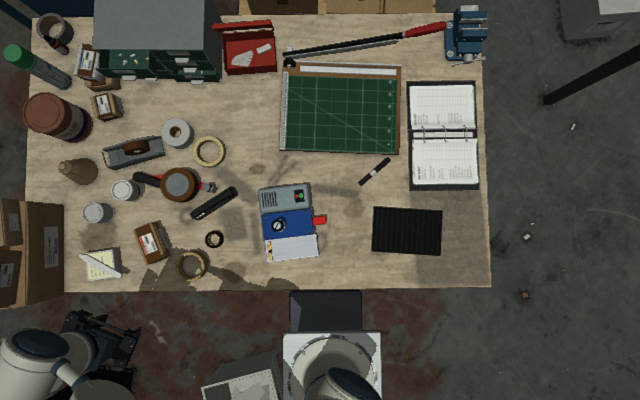

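View pics/scene0.png

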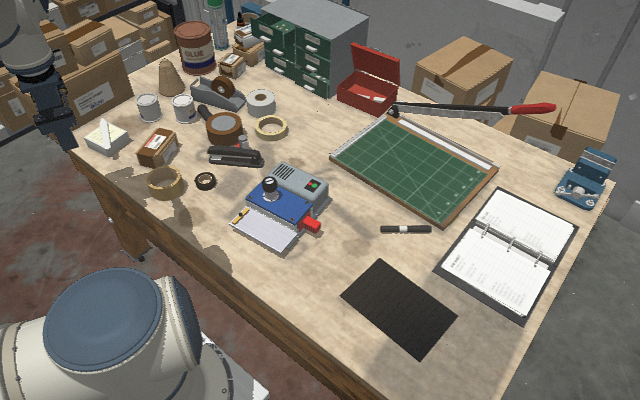

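The top view shows the knob at about (278,226), the red tongue at about (320,220) and the mat centred near (407,231). The marker is at (375,171), the stapler at (214,203) and the tape at (214,239).

```bash
python3 - <<'E'
from h import *
f=dict(np.load('/tmp/top0.npz')); g=dict(np.load('/tmp/scene0.npz'))
for nm,F in(('top',f),('scene',g)):
    p=pts(F); c=F['color'].astype(int); z=p[...,2]
    r=(c[...,0]>120)&(c[...,1]<70)&(c[...,2]<80)
    b=(c[...,2]>90)&(c[...,0]<70)&(c[...,2]>c[...,1]*1.3)
    near=(p[...,0]>.2)&(p[...,0]<.65)&(np.hypot(p[...,0]-.43,p[...,1]-.13)<.25)
    for k,m in(('red',r&near&(z>.02)&(z<.06)),('blue',b&near&(z>.05)&(z<.07)),('knob',near&(z>.095)&(z<.14)&(c.max(-1)<120)),('dark knobtop',near&(z>.112)&(z<.128)),('drive',near&(z>.066)&(z<.078))):
        q=p[m]
        if len(q)<5: print(nm,k,len(q));continue
        P=q[:,:2].astype(np.float32); ra=cv2.minAreaRect(P)
        print(nm,k,len(q),np.nanmedian(q,0).round(4),q[:,:3].min(0).round(3),q.max(0).round(3),'rect',np.round(ra[0],4),np.round(ra[1],3),round(ra[2],1))
    dark=(c.max(-1)<50)&(z<.02)&(z>-.01)
    n,l,s,ce=cv2.connectedComponentsWithStats(dark.astype(np.uint8))
    for i in range(1,n):
        if s[i,4]>60:
            q=p[l==i]; ra=cv2.minAreaRect(q[:,:2].astype(np.float32)); print(nm,'dark',ce[i].round(),s[i,4],np.round(ra[0],4),np.round(ra[1],3),round(ra[2],1),np.median(q[:,2]).round(4))
im=cv2.resize(f['color'][160:280,230:460],None,fx=3.4,fy=3.4,interpolation=cv2.INTER_CUBIC);cv2.imwrite('pics/c1.png',im[:,:,::-1])
E
```

```text
top red 95 [0.5144 0.0375 0.0446] [0.502 0.018 0.038] [0.527 0.057 0.051] rect [0.5139 0.0379] [0.023 0.04 ] 6.3
top blue 1023 [0.5028 0.1292 0.063 ] [0.457 0.06  0.053] [0.55  0.222 0.07 ] rect [0.503  0.1404] [0.08  0.157] 6.2
top knob 93 [0.5008 0.165  0.1194] [0.482 0.148 0.1  ] [0.519 0.183 0.125] rect [0.5012 0.1663] [0.036 0.034] 43.9
top dark knobtop 116 [0.5006 0.1652 0.1203] [0.483 0.15  0.114] [0.519 0.183 0.126] rect [0.5007 0.1668] [0.036 0.032] 43.9
top drive 1294 [0.581  0.1476 0.0715] [0.457 0.06  0.066] [0.629 0.23  0.078] rect [0.5439 0.1449] [0.162 0.158] 6.4
top dark [50. 26.] 92 [1.1878 0.9462] [0.021 0.065] 47.8 0.0097
top dark [68. 39.] 112 [1.1414 0.8861] [0.022 0.106] 76.5 0.0112
top dark [249.  38.] 106 [1.137  0.2697] [0.007 0.163] 4.6 0.0121
top dark [218.  66.] 86 [1.0562 0.3697] [0.045 0.163] 69.6 0.0112
top dark [252.  72.] 94 [1.0181 0.2574] [0.004 0.163] 3.7 0.0104
top dark [432.  90.] 305 [ 0.903 -0.382] [0.16  0.234] 0.9 0.0022
top dark [ 85. 129.] 81 [0.8347 0.8196] [0.038 0.11 ] 73.1 0.013
top dark [433. 175.] 526 [ 0.7133 -0.3811] [0.206 0.229] 0
[... 242 characters left out ...]
67 -0.2545] [0.23  0.149] 85.4 0.0037
scene red 132 [0.5147 0.0413 0.0443] [0.492 0.015 0.026] [0.536 0.061 0.05 ] rect [0.5163 0.0383] [0.044 0.045] 7.2
scene blue 649 [0.4973 0.1292 0.063 ] [0.457 0.056 0.056] [0.552 0.219 0.068] rect [0.505  0.1379] [0.084 0.16 ] 6.0
scene knob 165 [0.494  0.1561 0.1169] [0.482 0.145 0.095] [0.519 0.183 0.125] rect [0.5006 0.1638] [0.038 0.035] 80.5
scene dark knobtop 142 [0.4984 0.161  0.1198] [0.483 0.146 0.112] [0.519 0.183 0.125] rect [0.5    0.1636] [0.035 0.036] 37.6
scene drive 1320 [0.5802 0.1439 0.0717] [0.459 0.061 0.066] [0.633 0.229 0.078] rect [0.545 0.142] [0.164 0.159] 6.7
scene dark [417. 330.] 1946 [ 0.473 -0.307] [0.121 0.148] 85.9 0.004
```

View pics/c1.png

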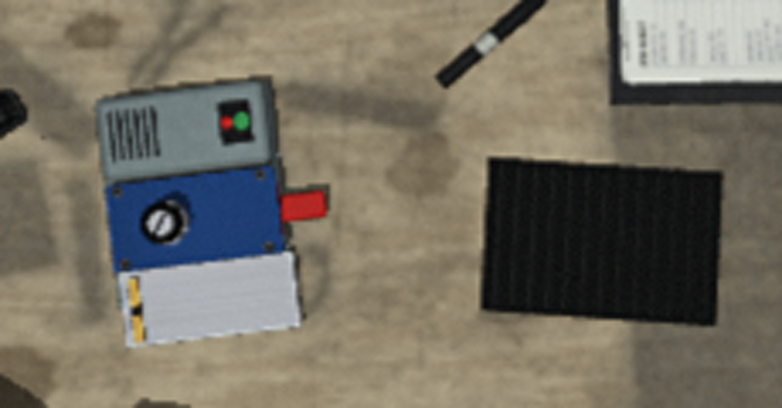

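Measured: knob (0.5005, 0.1655, top 0.120), tongue (0.514, 0.038, top 0.045) and punch yaw about +6.2°. The knob-to-tongue distance comes to 128 mm, as it should. The mat is at (0.477, -0.2545), yaw -4.6°, and its size matches. I'll move above the knob and wind the wrist back to leave room for unscrewing.

Request:
step_arm(rows=[[[-1,-0.668,-0.472,0,0,0,0],[-1,-0.668,-0.472,0,0,0,0],[-1,-0.668,-0.472,0,0,0,0],[-1,-0.668,-0.472,0,0,0,0],[-1,-0.668,-0.472,0,0,0,0],[-1,-0.668,-0.472,0,0,0,0],[-1,-0.668,-0.472,0,0,0,0],[-1,-0.668,-0.472,0,0,0,0],[-1,-0.668,-0.472,0,0,0,0],[-1,-0.668,-0.472,0,0,0,0],[-1,0,0,0,0,0,1],[-1,0,0,0,0,0,1]]])

```text
clock: 1.6
ee_pos: [0.4999, 0.1656, 0.2136]
tcp_rot: [-0.912, -3.006, 0.0]
wrist_force: [0.0, 0.4, -0.2]
opening: 0.0913
grip_force: 0.0
```

Request:
step_arm(rows=[[[-1,0,0,0,0,0,1],[-1,0,0,0,0,0,1],[-1,0,0,0,0,0,1],[-1,0,0,0,0,0,1],[-1,0,0,0,0,0,1],[-1,0,0,0,0,0,1],[-1,0,0,0,0,0,1],[-1,0,0,0,0,0,1],[-1,0,0,0,0,0,1],[-1,0,0,0,0,0,1],[-1,0,0,0,0,0,1],[-1,0,0,0,0,0,1]]])

```text
clock: 3.1
ee_pos: [0.4996, 0.1663, 0.2137]
tcp_rot: [-2.449, -1.967, 0.001]
wrist_force: [0.5, 0.6, 1.2]
opening: 0.0911
grip_force: 0.0
```

Request:
step_arm(rows=[[[-1,0,0,0,0,0,1],[-1,0,0,0,0,0,1],[-1,0,0,0,0,0,1],[-1,0,0,0,0,0,1],[-1,0,0,0,0,0,1],[-1,0,0,0,0,0,1],[-1,0,0,0,0,0,1],[-1,0,0,0,0,0,1],[-1,0,0,0,0,0,1],[-1,0,0,0,0,0,1],[-1,0,0,0,0,0,1],[-1,0,0,0,0,0,1]]])

```text
clock: 4.6
ee_pos: [0.4996, 0.1663, 0.2137]
tcp_rot: [3.132, 0.241, -0.001]
wrist_force: [1.0, 0.0, 0.0]
opening: 0.0913
grip_force: 0.0
```

```bash
cat >> h.py <<'E'
def delta(o,target):
    "shift in tool axes, in units of 0.06 m"
    return (rot(o['tcp_rot']).T@(np.array(target)-o['ee_pos'])/0.06).round(3)
E
python3 - <<'E'
from h import *
o=manip.get_obs(); print(o['ee_pos'],o['joint_pos'].round(3),o['tcp_rot'],o['clock']); print(rot(o['tcp_rot']).round(3))
f=grab('wrist','w1'); p=pts(f); z=p[...,2]
m=(z>.112)&(z<.128)&(np.hypot(p[...,0]-.5,p[...,1]-.165)<.04); q=p[m]
print(len(q), cv2.minEnclosingCircle(q[:,:2].astype(np.float32)),q[:,2].max(), np.argwhere(m).mean(0))
print(delta(o,[.5005,.1655,.088]))
E
```

```text
[0.49960651 0.16632268 0.21369452] [0.208 0.356 1.587 0.    1.199 1.625] [ 3.13228333e+00  2.40874677e-01 -8.49176454e-04] 4.6
[[ 0.988  0.153 -0.001]
 [ 0.153 -0.988 -0.   ]
 [-0.001  0.    -1.   ]]
1622 ((0.5010355710983276, 0.16529779136180878), 0.01912325620651245) 0.1227195735786521 [203.60912454 321.79963009]
[0.014 0.016 2.095]
```

View pics/w1.png

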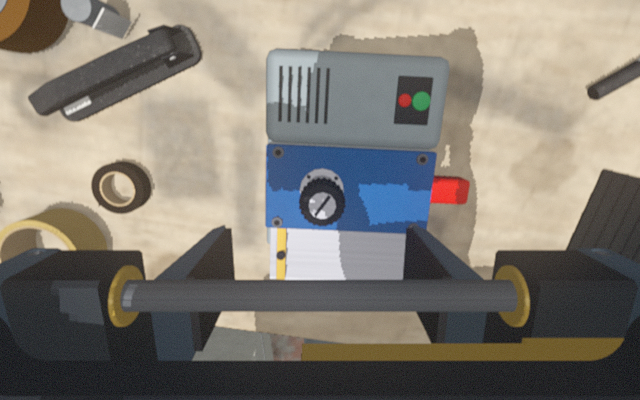

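The wrist view shows the knob at (322,203), between the fingers in the closing direction, and the fit puts it at (0.501, 0.1653). Next I descend and grip.

Request:
step_arm(rows=[[[-1,0.02,0.01,0.7,0,0,0],[-1,0,0,0.7,0,0,0],[-1,0,0,0.4,0,0,0],[-1,0,0,0.29,0,0,0],[0.3,0,0,0,0,0,0],[0.3,0,0,0,0,0,0],[1,0,0,0,0,0,0],[1,0,0,0,0,0,0],[1,0,0,0,0,0,0],[1,0,0,0,0,0,0]]], grip_force=50)

```text
clock: 5.9
ee_pos: [0.5014, 0.1642, 0.0886]
tcp_rot: [3.129, 0.248, 0.0]
wrist_force: [4.5, -23.6, 4.2]
opening: 0.0352
grip_force: 50.0
```

Request:
step_arm(rows=[[[1,0,0,-0.02,0,0,0],[1,0,0,-0.02,0,0,0],[1,0,0,-0.02,0,0,0]]])

```text
clock: 6.28
ee_pos: [0.5014, 0.1641, 0.0918]
tcp_rot: [3.129, 0.247, -0.0]
wrist_force: [6.4, -19.6, -7.2]
opening: 0.0352
grip_force: 50.0
```

Request:
step_arm(rows=[[[1,0,0.022,-0.02,0,0,0],[1,0,0,-0.02,0,0,0]]])

```text
clock: 6.52
ee_pos: [0.5014, 0.164, 0.0943]
tcp_rot: [3.131, 0.246, -0.0]
wrist_force: [4.0, -7.6, -7.8]
opening: 0.035
grip_force: 50.0
```

Request:
step_arm(rows=[[[1,0,0,-0.02,0,0,0],[1,0,0,0,0,0,0]]])

```text
clock: 6.78
ee_pos: [0.5014, 0.164, 0.0955]
tcp_rot: [3.131, 0.246, -0.0]
wrist_force: [4.2, -7.7, -8.4]
opening: 0.0351
grip_force: 50.0
```

Request:
step_arm(rows=[[[1,0,0.008,-0.02,0,0,0],[1,0,0,0,0,0,0]]])

```text
clock: 7.02
ee_pos: [0.5014, 0.1639, 0.0968]
tcp_rot: [3.132, 0.246, -0.0]
wrist_force: [3.3, -3.9, -8.5]
opening: 0.0351
grip_force: 50.0
```

Request:
step_arm(rows=[[[1,0,0,-0.02,0,0,0],[1,0,0,0,0,0,0]]])

```text
clock: 7.28
ee_pos: [0.5014, 0.1639, 0.098]
tcp_rot: [3.131, 0.246, -0.0]
wrist_force: [3.6, -3.0, -8.6]
opening: 0.0354
grip_force: 50.0
```

Request:
step_arm(rows=[[[1,0,0,-0.02,0,0,0],[1,0,0,0,0,0,0]]])

```text
clock: 7.52
ee_pos: [0.5014, 0.1639, 0.099]
tcp_rot: [3.131, 0.246, -0.0]
wrist_force: [5.2, -3.5, -13.5]
opening: 0.0349
grip_force: 50.0
```

Request:
step_arm(rows=[[[1,0,0,-0.01,0,0,0],[1,0,0,0,0,0,0]]])

```text
clock: 7.78
ee_pos: [0.5014, 0.1639, 0.0993]
tcp_rot: [3.131, 0.246, -0.001]
wrist_force: [6.3, -5.0, -18.3]
opening: 0.035
grip_force: 50.0
```

The thread meets at about 10 mm, with roughly 9 N beyond the spring. I'll turn anticlockwise and climb with the thread.

Request:
step_arm(rows=[[[1,0,0,-0.0064,0,0,-0.7],[1,0,0,-0.005,0,0,-0.7],[1,0,0,-0.005,0,0,-0.7],[1,0,0,-0.005,0,0,-0.7]]])

```text
clock: 8.28
ee_pos: [0.5015, 0.1636, 0.1005]
tcp_rot: [3.065, 0.684, -0.001]
wrist_force: [6.2, -7.1, -18.7]
opening: 0.0352
grip_force: 50.0
```

```bash
python3 -c "
from h import *
o=manip.get_obs();print(o['ee_pos'],o['wrist_force'],o['torque'],o['joint_pos'][5])"
```

```text
[0.50145886 0.16363263 0.10051663] [  6.16114577  -7.05526936 -18.70410414] [-1.34862521 -1.09421676 -0.05905193] 1.335048982880136
```

Request:
step_arm(rows=[[[1,0,0,-0.005,0,0,-0.8],[1,0,0,-0.005,0,0,-0.8],[1,0,0,-0.005,0,0,-0.8],[1,0,0,-0.005,0,0,-0.8],[1,0,0,-0.005,0,0,-0.8],[1,0,0,-0.005,0,0,-0.8]]])

```text
clock: 9.02
ee_pos: [0.5018, 0.1633, 0.1023]
tcp_rot: [2.814, 1.394, -0.001]
wrist_force: [9.5, -11.4, -20.7]
opening: 0.035
grip_force: 50.0
```

Request:
step_arm(rows=[[[1,0,0,-0.005,0,0,-0.8],[1,0,0,-0.005,0,0,-0.8],[1,0,0,-0.005,0,0,-0.8],[1,0,0,-0.005,0,0,-0.8]]])

```text
clock: 9.52
ee_pos: [0.5021, 0.1632, 0.1036]
tcp_rot: [2.556, 1.824, -0.0]
wrist_force: [11.2, -12.6, -21.0]
opening: 0.0354
grip_force: 50.0
```

```bash
python3 -c "
from h import *
o=manip.get_obs();print(o['ee_pos'],o['wrist_force'],o['torque'],o['joint_pos'][5])"
```

```text
[0.50209383 0.16318077 0.10358795] [ 11.21091088 -12.56248668 -20.96977998] [-2.34755747 -1.77661925 -0.03105148] 0.5346592740228545
```

Request:
step_arm(rows=[[[1,-0.009,0.014,-0.005,0,0,-0.8],[1,0,0,-0.005,0,0,-0.8],[1,0,0,-0.005,0,0,-0.8],[1,0,0,-0.005,0,0,-0.8]]])

```text
clock: 10.02
ee_pos: [0.5025, 0.163, 0.1048]
tcp_rot: [2.233, 2.208, -0.0]
wrist_force: [9.1, -6.1, -20.1]
opening: 0.0349
grip_force: 50.0
```

```bash
python3 -c "
from h import *
o=manip.get_obs();print(o['ee_pos'],o['wrist_force'],o['torque'],o['joint_pos'][5])"
```

```text
[0.50250502 0.16304749 0.10478077] [  9.13103354  -6.11867938 -20.11938843] [-1.04785371 -1.46460184 -0.12922086] 0.21293547633184323
```

Request:
step_arm(rows=[[[1,0,0,-0.003,0,0,-0.6],[1,0,0,-0.003,0,0,-0.6]]])

```text
clock: 10.28
ee_pos: [0.5026, 0.1631, 0.1052]
tcp_rot: [2.098, 2.337, 0.0]
wrist_force: [9.0, -5.6, -20.4]
opening: 0.0348
grip_force: 50.0
```

```bash
python3 -c "
from h import *
o=manip.get_obs();print(o['ee_pos'],o['wrist_force'],o['torque'],o['joint_pos'][5])"
```

```text
[0.50263666 0.16305771 0.10521435] [  9.0471503   -5.5595257  -20.44206813] [-1.05918911 -1.57877124 -0.12283971] 0.0936445497666009
```

Request:
step_arm(rows=[[[1,0,0,-0.003,0,0,-0.6],[1,0,0,-0.003,0,0,-0.6],[1,0,0,0,0,0,-0.6]]])

```text
clock: 10.65
ee_pos: [0.5027, 0.1631, 0.1054]
tcp_rot: [1.879, 2.516, 0.0]
wrist_force: [11.2, -6.1, -24.2]
opening: 0.0352
grip_force: 50.0
```

```bash
python3 -c "
from h import *
o=manip.get_obs();print(o['ee_pos'],o['wrist_force'],o['torque'],o['joint_pos'][5])"
```

```text
[0.50274784 0.163105   0.1054386 ] [ 11.20516954  -6.09078607 -24.24994209] [-0.93717745 -1.90545774 -0.09262747] -0.08637095930843978
```

Request:
step_arm(rows=[[[1,0,0,0.004,0,0,-0.6],[1,0,0,0.004,0,0,-0.6],[1,0,0,0,0,0,-0.6]]])

```text
clock: 11.02
ee_pos: [0.503, 0.1632, 0.1054]
tcp_rot: [1.645, 2.675, 0.001]
wrist_force: [9.5, -4.6, -15.5]
opening: 0.0353
grip_force: 50.0
```

```bash
python3 -c "
from h import *
o=manip.get_obs();print(o['ee_pos'],o['wrist_force'],o['torque'],o['joint_pos'][5])"
```

```text
[0.50297222 0.16317568 0.10536438] [  9.46949085  -4.56896849 -15.51807089] [-0.89709662 -1.70322008 -0.05251322] -0.266333686053022
```

Request:
step_arm(rows=[[[1,0,0,0.003,0,0,-0.7],[1,0,0,0,0,0,-0.7]]])

```text
clock: 11.28
ee_pos: [0.5031, 0.1633, 0.1053]
tcp_rot: [1.453, 2.783, 0.001]
wrist_force: [9.5, -4.3, -14.7]
opening: 0.0352
grip_force: 50.0
```

```bash
python3 -c "
from h import *
o=manip.get_obs();print(o['ee_pos'],o['wrist_force'],o['torque'],o['joint_pos'][5])"
```

```text
[0.50306236 0.16326306 0.10529953] [  9.53040495  -4.31926384 -14.66826673] [-0.77988719 -1.66244239 -0.13160143] -0.4066760446391576
```

Request:
step_arm(rows=[[[1,0,0,0,0,0,-0.6],[-1,0,0,0,0,0,0],[-1,0,0,0,0,0,0],[-1,0,0,0,0,0,0],[-1,0,0,0,0,0,0],[-1,0,0,-0.6,0,0,0],[-1,0,0,-0.8,0,0,0],[-1,0,0,-0.8,0,0,0],[-1,0,0,0,0,0,0]]])

```text
clock: 12.4
ee_pos: [0.5037, 0.1638, 0.241]
tcp_rot: [1.371, 2.821, 0.006]
wrist_force: [-0.1, -0.3, -0.9]
opening: 0.0914
grip_force: 0.0
```

```bash
python3 - <<'E'
from h import *
o=manip.get_obs(); print(o['ee_pos'],o['joint_pos'].round(3),o['clock'],o['wrist_force']); print(rot(o['tcp_rot']).round(3))
for n in('wrist','top'):
    f=grab(n,n+'2'); p=pts(f); z=p[...,2]
    m=(z>.09)&(z<.15)&(np.hypot(p[...,0]-.502,p[...,1]-.164)<.013); q=p[m]
    print(n,len(q),np.median(q[:,2]) if len(q) else 0)
    c=f['color'].astype(int)
    r=(c[...,0]>110)&(c[...,1]<80)&(c[...,2]<80)&(z>.035)&(z<.056)&(np.hypot(p[...,0]-.514,p[...,1]-.038)<.04)
    q=p[r]
    if len(q): print(len(q),np.median(q,0),cv2.minAreaRect(q[:,:2].astype(np.float32)))
f=dict(np.load('/tmp/top0.npz'));p=pts(f);m=(p[...,2]>.09)&(np.hypot(p[...,0]-.502,p[...,1]-.164)<.013);print('start',np.median(p[m][:,2]))
E
```

```text
[0.50369594 0.16382316 0.24101233] [ 0.202  0.329  1.547  0.     1.26  -0.464] 12.4 [-0.07821747 -0.33062312 -0.91635128]
[[-0.618  0.786  0.006]
 [ 0.786  0.618  0.001]
 [-0.003  0.006 -1.   ]]
wrist 734 0.13574949119659876
405 [0.5121739  0.0400625  0.04485624] ((0.5147532820701599, 0.036665212363004684), (0.025179149582982063, 0.031343013048172), 6.655554294586182)
top 0 0
65 [0.51137753 0.03730202 0.04461112] ((0.5135566592216492, 0.038611285388469696), (0.023734532296657562, 0.03324619680643082), 8.641672134399414)
start 0.12070454783661289
```

View pics/wrist2.png

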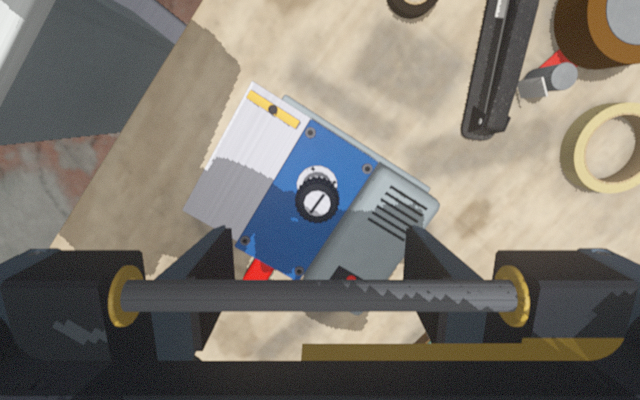

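The knob (318,203) stays up by itself, about 15 mm out. That is close to the 14.7 mm threshold, so I'll compare it with the earlier wrist frame.

```bash
python3 - <<'E'
from h import *
for n in('w1','wrist2'):
    f=dict(np.load(f'/tmp/{n}.npz')); p=pts(f); z=p[...,2]
    d=np.hypot(p[...,0]-.502,p[...,1]-.1645)
    for a,b,lo,hi in((0,.012,.09,.15),(.013,.016,.112,.15),(.025,.05,.058,.066)):
        m=(d>=a)&(d<b)&(z>lo)&(z<hi); print(n,a,m.sum(),np.median(z[m]).round(5),z[m].mean().round(5))
E
```

```text
w1 0 690 0.12061 0.12061
w1 0.013 411 0.12014 0.12011
w1 0.025 5086 0.06327 0.06327
wrist2 0 636 0.13578 0.13581
wrist2 0.013 367 0.13541 0.13541
wrist2 0.025 4281 0.06323 0.06321
```

It is 15.2 mm out, so over the threshold but with little margin. A second grip and turn against the stop will be cheap.

Request:
step_arm(rows=[[[-1,0,0,0.8,0,0,0],[-1,0,0,0.8,0,0,0],[-1,0,0,0.45,0,0,0],[-1,0,0,0.21,0,0,0],[0.3,0,0,0,0,0,0],[0.3,0,0,0,0,0,0],[1,0,0,0,0,0,0],[1,0,0,0,0,0,0],[1,0,0,0,0,0,0]]], grip_force=60)

```text
clock: 13.62
ee_pos: [0.5021, 0.1634, 0.1021]
tcp_rot: [1.373, 2.825, 0.0]
wrist_force: [0.2, 0.3, -0.2]
opening: 0.0441
grip_force: 0.0
```

Request:
step_arm(rows=[[[1,0,0,-0.006,0,0,-0.8],[1,0,0,-0.006,0,0,-0.8],[1,0,0,-0.006,0,0,-0.8],[1,0,0,-0.003,0,0,-0.8]]])

```text
clock: 14.12
ee_pos: [0.5029, 0.1639, 0.1033]
tcp_rot: [0.902, 3.008, 0.002]
wrist_force: [4.6, 4.3, -4.9]
opening: 0.0352
grip_force: 60.0
```

```bash
python3 -c "
from h import *
o=manip.get_obs();print(o['ee_pos'],o['wrist_force'],o['torque'],o['joint_pos'][5])"
```

```text
[0.50294063 0.16387742 0.10327543] [ 4.63344156  4.27156119 -4.94874301] [ 0.83510452 -0.88086696 -0.17143729] -0.786997466047585
```

Request:
step_arm(rows=[[[1,0,0,-0.004,0,0,-0.8],[1,0,0,-0.004,0,0,-0.8],[1,0,0,-0.002,0,0,-0.8]]])

```text
clock: 14.5
ee_pos: [0.503, 0.164, 0.1038]
tcp_rot: [0.535, 3.094, 0.002]
wrist_force: [6.6, 5.9, -9.3]
opening: 0.0351
grip_force: 60.0
```

```bash
python3 -c "
from h import *
o=manip.get_obs();print(o['ee_pos'],o['wrist_force'],o['torque'],o['joint_pos'][5])"
```

```text
[0.50299273 0.16400406 0.10377029] [ 6.62389092  5.88097885 -9.25292298] [ 1.17846531 -1.16634908 -0.24804678] -1.026927482390753
```

Request:
step_arm(rows=[[[-1,0,0,0,0,0,0],[-1,0,0,0,0,0,0],[-1,0,0,0,0,0,0],[-1,0,0,0,0,0,0],[-1,0,0,-0.6,0,0,0],[-1,0,0,-0.8,0,0,0],[-1,0,0,-0.8,0,0,0],[-1,0,0,0,0,0,1],[-1,0,0,0,0,0,1],[-1,0,0,0,0,0,1],[-1,0,0,0,0,0,1]]])

```text
clock: 15.88
ee_pos: [0.5018, 0.1633, 0.2357]
tcp_rot: [-1.148, -2.924, 0.0]
wrist_force: [-0.4, 0.1, -0.1]
opening: 0.0917
grip_force: 0.0
```

Request:
step_arm(rows=[[[-1,0,0,0,0,0,1],[-1,0,0,0,0,0,1],[-1,0,0,0,0,0,1],[-1,0,0,0,0,0,1],[-1,0,0,0,0,0,1],[-1,0,0,0,0,0,1],[-1,0,0,0,0,0,0]]])

```text
clock: 16.75
ee_pos: [0.5019, 0.1634, 0.2357]
tcp_rot: [-1.956, -2.458, 0.0]
wrist_force: [0.4, 0.3, 0.4]
opening: 0.0912
grip_force: 0.0
```

```bash
python3 - <<'E'
from h import *
o=manip.get_obs(); print(o['ee_pos'],o['joint_pos'].round(3),o['clock'],o['wrist_force']); M=rot(o['tcp_rot']);print(M.round(3))
f=grab('wrist','w3'); p=pts(f); z=p[...,2]
d=np.hypot(p[...,0]-.502,p[...,1]-.1645)
for a,b,lo,hi in((0,.012,.09,.15),(.013,.016,.112,.15),(.025,.05,.058,.066)):
    m=(d>=a)&(d<b)&(z>lo)&(z<hi); print(a,m.sum(),np.median(z[m]).round(5))
th=np.radians(6.2); a=np.array([np.sin(th),-np.cos(th)])
y=np.arctan2(M[1,1],M[0,1]); print('tool y angle',y,'turn rz units', [(y-t)/.1 for t in (th,th+np.pi,th-np.pi)])
T=np.r_[np.array([.5145,.038])+.004*a,.24]; print(T,delta(o,T))
E
```

```text
[0.50186266 0.1633625  0.23571494] [ 0.202  0.335  1.553 -0.     1.254 -0.025] 16.75 [0.44177723 0.31539592 0.38998881]
[[-0.224  0.974 -0.   ]
 [ 0.974  0.224 -0.   ]
 [-0.    -0.    -1.   ]]
0 660 0.13713
0.013 393 0.13663
0.025 4322 0.06322
tool y angle 0.2263247968937024 turn rz units [np.float64(1.1811438327005397), np.float64(-30.23478270319739), np.float64(32.59707036859847)]
[0.514932  0.0340234 0.24     ] [-2.15  -0.271 -0.071]
```

The screw is now fully out at 16.5 mm. Next is the tongue.

Request:
step_arm(rows=[[[-1,-0.538,-0.068,0,0,0,0],[-1,-0.538,-0.068,0,0,0,0],[-1,-0.538,-0.068,0,0,0,0],[-1,-0.538,-0.068,0,0,0,0],[-1,0,0,0.5,0,0,0.6],[-1,0,0,0.6,0,0,0.58],[-1,0,0,0,0,0,0]]])

```text
clock: 17.68
ee_pos: [0.5135, 0.0338, 0.1681]
tcp_rot: [-2.094, -2.338, 0.004]
wrist_force: [-0.3, 0.3, 0.7]
opening: 0.0916
grip_force: 0.0
```

```bash
python3 - <<'E'
from h import *
o=manip.get_obs(); print(o['ee_pos'],o['joint_pos'].round(3)); M=rot(o['tcp_rot']); print(np.arctan2(M[1,1],M[0,1]))
f=grab('wrist','w4'); p=pts(f); z=p[...,2]; c=f['color'].astype(int)
r=(c[...,0]>110)&(c[...,1]<80)&(c[...,2]<80)&(z>.041)&(z<.05)&(np.hypot(p[...,0]-.514,p[...,1]-.038)<.04)
q=p[r];print(len(q),np.median(q,0),cv2.minAreaRect(q[:,:2].astype(np.float32)))
print(delta(o,[.5149,.034,.015]))
E
```

```text
[0.51350594 0.03384725 0.16809263] [-0.05   0.396  1.669 -0.     1.08  -0.16 ]
0.10988778098206246
1210 [0.51532095 0.03734023 0.04502178] ((0.5155863761901855, 0.03667030483484268), (0.025083528831601143, 0.039275873452425), 6.475914001464844)
[-2.000e-03  3.400e-02  2.551e+00]
```

View pics/w4.png

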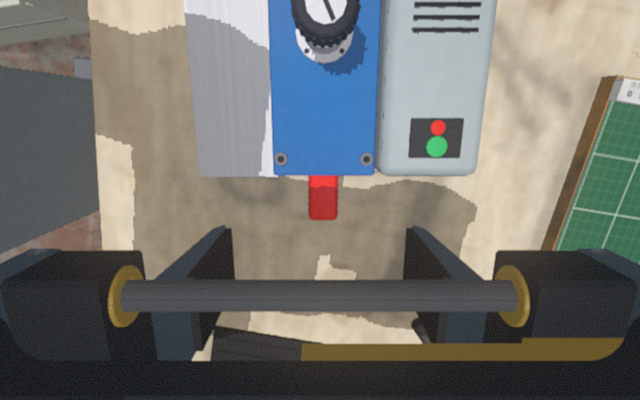

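The tongue (323,198) lies between the fingers and is square to them. Next I descend, grip and draw the die straight out about 160 mm.

Request:
step_arm(rows=[[[-1,0,0.034,0.8,0,0,0],[-1,0,0,0.8,0,0,0],[-1,0,0,0.6,0,0,0],[-1,0,0,0.32,0,0,0],[-1,0,0,0,0,0,0],[1,0,0,0,0,0,0],[1,0,0,0,0,0,0],[1,0,0,0,0,0,0],[1,0,0,0,0,0,0],[1,0,0,0,0,0,0],[1,0,0,0,0,0,0]]], grip_force=50)

```text
clock: 19.1
ee_pos: [0.517, 0.0341, 0.0185]
tcp_rot: [-2.098, -2.338, 0.0]
wrist_force: [-0.5, 0.4, 0.2]
opening: 0.0342
grip_force: 0.0
```

Request:
step_arm(rows=[[[1,-0.2,0,0,0,0,0],[1,-0.3,0,0,0,0,0]]])

```text
clock: 19.35
ee_pos: [0.5201, 0.0039, 0.0185]
tcp_rot: [-2.097, -2.338, -0.0]
wrist_force: [-0.8, 4.0, 1.4]
opening: 0.0257
grip_force: 50.0
```

Request:
step_arm(rows=[[[1,-0.3,0,0,0,0,0],[1,-0.3,0,0,0,0,0],[1,-0.3,0,0,0,0,0],[1,0,0,0,0,0,0]]])

```text
clock: 19.85
ee_pos: [0.5264, -0.0512, 0.0185]
tcp_rot: [2.1, 2.336, -0.0]
wrist_force: [0.7, -3.7, -1.4]
opening: 0.0257
grip_force: 50.0
```

```bash
python3 - <<'E'
from h import *
o=manip.get_obs(); print(o['ee_pos'],o['wrist_force'],o['torque'])
f=grab('top','t5'); g=grab('scene','s5')
a=cv2.resize(f['color'][160:280,230:460],(690,360)); b=cv2.resize(g['color'][140:340,180:460],(690,493))
cv2.imwrite('pics/c5.png',cv2.resize(np.vstack([a,b]),None,fx=.7,fy=.7)[:,:,::-1])
E
```

```text
[ 0.52640149 -0.05118862  0.01849947] [ 0.66446418 -3.71488265 -1.40299655] [-0.54378117  0.05556167  0.0260714 ]
```

View pics/c5.png

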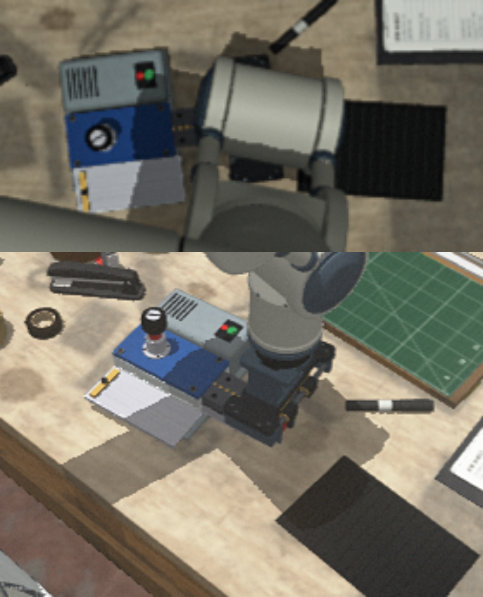

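The die follows the tongue, the red band shows under the knob, and nothing else has moved. Continue the pull, then lower to the bench.

Request:
step_arm(rows=[[[1,-0.35,0,0,0,0,0],[1,-0.35,0,0,0,0,0],[1,-0.35,0,0,0,0,0],[1,-0.3,0,0,0,0,0],[1,0,0,0,0,0,0]]])

```text
clock: 20.58
ee_pos: [0.5352, -0.1317, 0.0184]
tcp_rot: [2.1, 2.336, -0.0]
wrist_force: [-0.7, 1.0, -7.6]
opening: 0.026
grip_force: 50.0
```

```bash
python3 - <<'E'
from h import *
o=manip.get_obs(); print(o['ee_pos'],o['wrist_force'],o['torque'],o['opening'])
g=grab('scene','s6'); p=pts(g)
cv2.imwrite('pics/c6.png',cv2.resize(g['color'][180:340,200:460],(780,480))[:,:,::-1])
E
```

```text
[ 0.53515412 -0.13167392  0.01841467] [-0.68582799  0.99884084 -7.56251226] [-0.71590796 -0.01172299  0.01827407] 0.025997971151493382
```

View pics/c6.png

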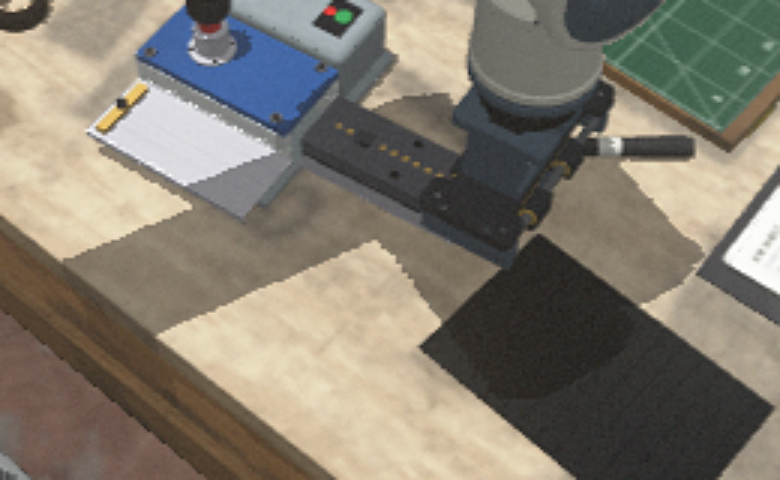

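```bash
python3 - <<'E'
from h import *
g=dict(np.load('/tmp/s6.npz')); p=pts(g)
# project: axis frame along die
th=np.radians(6.2); a=np.array([np.sin(th),-np.cos(th)]); n=np.array([np.cos(th),np.sin(th)])
t=np.array([.5352,-.1317]); d=p[...,:2]-t; s=-d@a; w=d@n
for lo in np.arange(.04,.19,.015):
    m=(s>lo)&(s<lo+.015)&(abs(w)<.02)&(p[...,2]<.1); 
    if m.sum()>5: print(round(lo,3),m.sum(),np.median(p[m][:,2]).round(4))
E
```

```text
0.055 16 0.0487
0.07 80 0.0479
0.085 76 0.0477
0.1 77 0.0474
0.115 75 0.0463
0.13 64 0.0459
0.145 83 0.0454
0.16 73 0.0456
0.175 49 0.0457
```

The die is held level (about 0.03 rad droop) with its full weight in the grip. I'll clear the mouth, lift slightly with a firmer grip and carry it over the mat.

Request:
step_arm(rows=[[[1,-0.25,0,0,0,0,0],[1,-0.25,0,0,0,0,0],[1,-0.1,0,-0.15,0,0,0],[1,0,0,-0.2,0,0,0],[1,0,0,-0.15,0,0,0],[1,0,0,0,0,0,0]]], grip_force=60)

```text
clock: 21.38
ee_pos: [0.5392, -0.1656, 0.0496]
tcp_rot: [2.097, 2.337, 0.001]
wrist_force: [-0.1, -0.0, -7.4]
opening: 0.0258
grip_force: 60.0
```

Request:
step_arm(rows=[[[1,-0.2,-0.07,0,0,0,0],[1,-0.36,-0.13,0,0,0,0],[1,-0.36,-0.14,0,0,0,0],[1,-0.36,-0.14,0,0,0,0],[1,-0.36,-0.14,0,0,0,0],[1,-0.36,-0.14,0,0,0,0],[1,-0.36,-0.14,0,0,0,0],[1,-0.36,-0.14,0,0,0,0],[1,-0.2,-0.14,0,0,0,0],[1,0,0,0,0,0,0]]])

```text
clock: 22.62
ee_pos: [0.4865, -0.3484, 0.0484]
tcp_rot: [-2.1, -2.337, 0.0]
wrist_force: [0.5, -0.1, -6.9]
opening: 0.0253
grip_force: 60.0
```

```bash
python3 - <<'E'
from h import *
o=manip.get_obs(); print(o['ee_pos'],o['wrist_force'],o['torque'],o['opening'])
g=grab('scene','s7'); p=pts(g)
th=np.radians(6.2); a=np.array([np.sin(th),-np.cos(th)]); n=np.array([np.cos(th),np.sin(th)])
t=o['ee_pos'][:2]; d=p[...,:2]-t; s=-d@a; w=d@n
for lo in np.arange(.04,.22,.01):
    m=(s>lo)&(s<lo+.01)&(abs(w)<.02)&(p[...,2]<.1)
    if m.sum()>5: print(round(lo,3),m.sum(),np.median(p[m][:,2]).round(4))
m=(s>.07)&(s<.24)&(abs(w)<.06)&(p[...,2]<.1)&(p[...,2]>.04); print(w[m].min(),w[m].max(),s[m].max())
cv2.imwrite('pics/c7.png',cv2.resize(g['color'][180:380,200:460],(780,600))[:,:,::-1])
E
```

```text
[ 0.48651951 -0.34835674  0.04840727] [ 0.50877837 -0.05105356 -6.92240647] [-0.81209402  0.09195913  0.09679639] 0.02530267387566403
0.04 47 0.0778
0.05 97 0.0781
0.06 95 0.0771
0.07 93 0.0773
0.08 97 0.077
0.09 88 0.0768
0.1 87 0.0767
0.11 89 0.0763
0.12 90 0.0761
0.13 78 0.0749
0.14 91 0.0735
0.15 88 0.0752
0.16 79 0.0748
0.17 82 0.0748
0.18 56 0.0736
0.19 23 0.0038
0.2 57 0.0037
0.21 62 0.0002
-0.03140571457297196 0.030365367122029186 0.18647498739850177
```

View pics/c7.png

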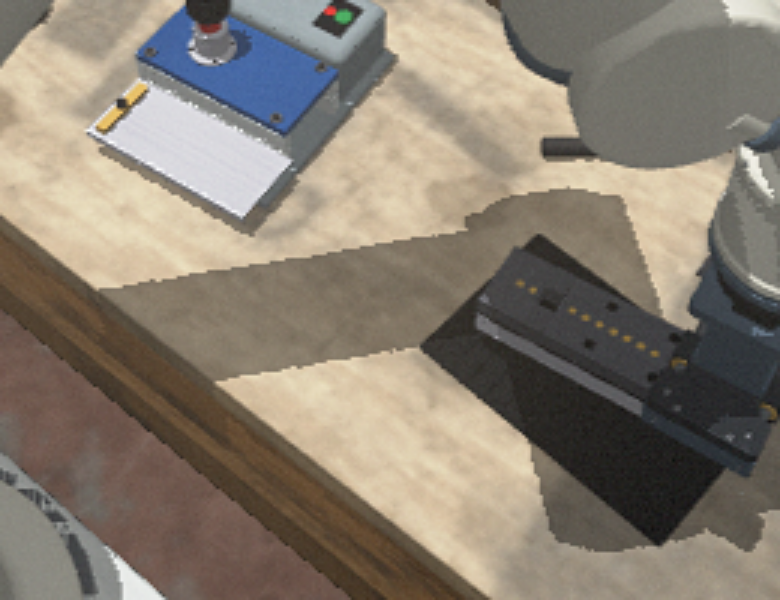

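The die is over the mat, end face at s = 187 mm, so its centre is about (0.474, -0.237) with its underside about 32 mm above the mat. Shift 15 mm outward, lower and release.

Request:
step_arm(rows=[[[1,-0.15,0.03,0,0,0,0],[1,-0.12,0,0.15,0,0,0],[1,0,0,0.2,0,0,0],[1,0,0,0.1,0,0,0],[1,0,0,0.04,0,0,0],[1,0,0,0.02,0,0,0],[1,0,0,0,0,0,0]]])

```text
clock: 23.55
ee_pos: [0.4908, -0.3634, 0.0181]
tcp_rot: [2.098, 2.338, -0.0]
wrist_force: [-0.4, -0.3, -7.4]
opening: 0.0257
grip_force: 60.0
```

Request:
step_arm(rows=[[[1,0,0,0.04,0,0,0],[1,0,0,0.03,0,0,0],[1,0,0,0,0,0,0]]])

```text
clock: 23.92
ee_pos: [0.4911, -0.364, 0.0141]
tcp_rot: [2.098, 2.337, -0.0]
wrist_force: [0.2, -5.8, 2.5]
opening: 0.0255
grip_force: 60.0
```

Request:
step_arm(rows=[[[0,0,0,0,0,0,0],[0,0,0,0,0,0,0],[-0.5,0,0,0,0,0,0],[-0.5,0,0,0,0,0,0],[-0.5,0,0,0,0,0,0],[-0.5,0,0,-0.4,0,0,0],[-0.5,0,0,-0.8,0,0,0],[-0.5,0,0,-0.8,0,0,0],[-0.5,0,0,-0.8,0,0,0],[-0.5,0,0,0,0,0,0]]])

```text
clock: 25.18
ee_pos: [0.4922, -0.3647, 0.1855]
tcp_rot: [2.094, 2.333, -0.0]
wrist_force: [0.7, -0.5, 0.0]
opening: 0.0683
grip_force: 0.0
```

```bash
python3 - <<'E'
from h import *
o=manip.get_obs(); print(o['ee_pos'],o['wrist_force'],o['clock'])
for nm in('wrist','scene'):
    g=grab(nm,nm+'8'); p=pts(g); z=p[...,2]
    m=(z>.036)&(z<.055)&(np.hypot(p[...,0]-.4767,p[...,1]+.2545)<.11); q=p[m]
    A=np.c_[q[:,:2],np.ones(len(q))]; k=np.linalg.lstsq(A,q[:,2],rcond=None)[0]
    print(nm,len(q),cv2.minAreaRect(q[:,:2].astype(np.float32)),np.median(q[:,2]),k)
    m=(z>.1)&(z<.15)&(np.hypot(p[...,0]-.502,p[...,1]-.1645)<.03); 
    if m.any(): print('knob',z[m].max(),np.percentile(z[m],80))
cv2.imwrite('pics/c8.png',cv2.resize(g['color'],(800,500))[:,:,::-1])
E
```

```text
[ 0.49222209 -0.36474099  0.18554085] [ 0.72217832 -0.5352382   0.00410364] 25.175
wrist 11264 ((0.4813351035118103, -0.2833700478076935), (0.05808359012007713, 0.1613723188638687), 6.232131004333496) 0.044224779315924334 [-0.00190997  0.02033378  0.05026154]
scene 1784 ((0.4806022644042969, -0.2710084915161133), (0.06185537576675415, 0.18497130274772644), 6.4941487312316895) 0.043558143901481605 [0.01531789 0.01697707 0.04039702]
knob 0.140959403113603 0.13731822810251676
```

View pics/c8.png

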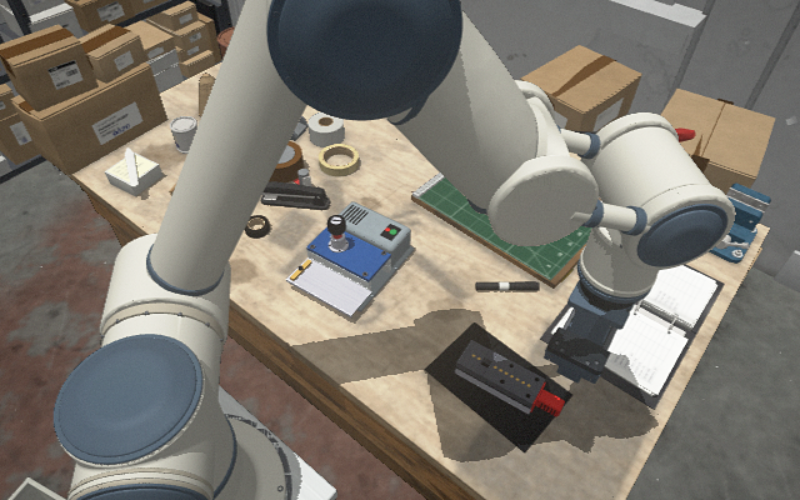

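The die lies flat on the mat: its top is at 44 mm, tilt is about 0.02 rad and its centre is within about 10 mm of the mat's middle. The knob is still up, the bystanders are untouched and the gripper is clear.

```bash
python3 -c "
from cell import manip
print(manip.finish_job())"
```

```text
the job is handed in; nothing more can be done
None
```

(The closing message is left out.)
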